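Load a sample vial and hold its bayonet cap locked

TASK

Take the aluminium vial with the blue lid out of the white rack, stand it upright in the bore of the round metal holder and let go of it. Then take the grey bayonet cap by its orange bar, put it over the vial with its two lugs in the holder's two slots, push it down against the spring and turn it clockwise (seen from above) not quite a quarter turn, until it meets its stop. Finish while still gripping the cap and pressing it fully down: do not let go at the end, and leave the other vials and the bottles where they are.

Things in the scene. Friction and masses are not known exactly. Their poses are not given: they have to be found in the camera images.
- holder: Round bench holder, fixed: aluminium drum 88 mm across, 60 mm high, on a dark base flange 112 mm across. Origin: centre of its underside, z up. Two slots in its top ring along its own +x and -x (red marks on the rim; the same after half a turn). In its middle, a bore 28 mm across for a vial.
- slots (a point): Centre of the drum's top, 60 mm above its underside. The top ring is 8 mm thick, its opening 52 mm across; each slot is 13.5 mm wide at the opening, a little wider farther out. Below lies a channel, floor at 40 mm and roof at 52 mm height. The lugs drop in through the slots, then turn only clockwise from above, about 80 degrees (1.4 rad), to a solid stop (black marks).
- bore (a point): Mouth of the bore: centre of the channel's floor, 40 mm above the holder's underside. The spring seat in the bore, on which the vial stands, is 20 mm above the underside when unloaded; the vial's top then stands 24 mm above the drum's top.
- seat (a joint): Spring seat in the holder: how far it is pushed down, in m; 0 when unloaded or with only the vial standing on it, about 0.010 when the cap is pressed fully home over the vial. Spring force about 4 N at 0 and 11 N at 0.010.
- vial_blue: Aluminium sample vial with a blue plastic lid: cylinder 24 mm across, 64 mm high (the lid is the upper 20 mm; foot slightly tapered), 60 g. Origin: centre of its underside, z up along its axis. It starts upright in one of the rack's three holes, its underside 5 mm above the worktop.
- vial_red: The same vial with a red lid; leave it alone.
- vial_yellow: The same vial with a yellow lid; leave it alone.
- vial_rack: White plastic rack block, fixed, 170 mm (its x) by 60 mm (its y), 30 mm high, with three holes 27 mm across and 25 mm deep, 55 mm apart along its x. Origin: centre of its underside.
- bayonet_cap: Grey bayonet cap, about 150 g, standing open side down on the worktop. Origin: centre of its underside, z up. Skirt 48 mm across outside, 30 mm inside, hollow 34 mm deep; flange 64 mm across at 24 to 42 mm height; orange bar on top. Two steel lugs at the skirt's foot on its +x and -x, 9 mm wide, 6 mm high, reaching 33 mm from the axis. The same after half a turn.
- cap_bar (a point): Middle of the cap's orange grip bar, 56 mm above the cap's underside. The bar is 40 mm long along the cap's x (the lugs lie below its two ends), 14 mm thick along y, from 42 to 70 mm height. The cap meets the vial when its underside is 50 mm above the worktop; fully home it is at 40 mm, lugs on the channel's floor. Let go after turning, it springs up about 6 mm.
- bottle_buffer: White bottle with a blue cap, 52 mm across, 106 mm high, behind the holder. A bystander.
- bottle_amber: Brown bottle with a black cap, 45 mm across, 86 mm high, behind the holder. A bystander.
There are look-alikes about, which are no part of the job. What is shaped like the vial_blue but black is not meant.

How it is judged:
By the outcome, as a careful person would: the job done as asked, in the order asked, and still so for the second after the job is handed in, while the arm keeps its last pose, push and grip.
It also fails if it takes over 58 s, if anything falls off the work surface, if the arm or the gripper's body presses on something with over 40 N, if the wrist force passes 120 N, or if a joint passes its speed limit or range.

ROBOT

A 6-joint arm with a two-finger parallel gripper is mounted at the origin on a cart in front of the work surface, level with it; the furniture and walls round the work are solid. World frame = base frame: x ahead of the robot, y to its left, z up, the work surface at z = 0. Lengths are in mm, angles in rad, forces in N, time in s.
With the tool pointing down it reaches from about 400 to 925 mm from the base axis. Payload 12.5 kg.
Tool frame: the origin (TCP) lies midway between the tips of the shut fingers; the grasp point (between the pads) lies 19 mm behind it (env.pinch_z is the z of the grasp point in the tool frame, in mm); z points along the fingers, y is the line along which they close (so a half turn about z gives the same grasp; the last joint's range is limited). The gripper opens to 95 mm and grips with 3 to 60 N. Pads are 20 mm wide; open, the fingers measure 119 mm over their backs; the gripper's body (75 mm by 180 mm) begins 59 mm behind the grasp point.
Start: joints at [1.004, 0.491, 1.559, -0, 1.092, -0.106], TCP at [277.902, 559.837, 214.661] pointing down, gripper open.
Joint ranges: [-3.1, 3.1], [-0.84, 2.19], [0.05, 2.79], [-1.13, 4.28], [0.06, 2.93], [-2.69, 2.69]. Speed limits (rad/s): [2.22, 2.22, 2.79, 3.14, 3.14, 3.14].

INTERFACE

Orientations are given as [roll, pitch, yaw] about the fixed x, y, z axes, in that order (R = Rz(yaw) Ry(pitch) Rx(roll)).
In Python, from cell import env, eyes gives the robot as it stands.
- The arm moves only by the shell command python3 -m inch 'ROWS'. ROWS is JSON, a list of rows, each a list of 3 entries, a list of its own where there are three numbers: the shift along the tool's x, y, z in units of 60 mm (1.0 is 60 mm), then the turn about the tool's z in units of 5 degrees (1.0 is 5 degrees), then the closure, from -1 (fully open) to 1 (shut). In form: [[[tx, ty, tz], turn, claw], ...]. A call has exactly 10 rows; each row shifts and turns the commanded pose from where the row before left it, along the tool's axes as they then stand; what a row does not reach is not made up. A row lasts 1/8 s, in which the tool goes at most 62.5 mm and 10.7 degrees, less where a joint would pass 70% of its speed; a pose out of reach is approached as far as the arm can. A call is refused whole if a number of a shift passes 1 or a number of a turn 1, either way. A call with a gripper value outside its range is refused whole. The fingers move at their own pace and stop on an object; the grip force is fixed at half the most. Time passes only in rows, so rows that do not move let the fingers close, or fill a call up. It gives the time, the measured TCP pose, the force, the opening and the grip force at its end, in the units of the state.
- env.state(): the state, without advancing time (a new reading comes with each control period).
- eyes.read_camera(name): name is "side" or "top"; returns a dict with "pixels" (420x560x3 uint8, red, green, blue), "fx", "fy", "cx", "cy" (pixels), "extrinsics" (4x4, takes a point from world to camera coordinates). Camera axes: x right, y down, z forward; pixel columns grow to the right and rows downward; lengths in mm; the calibration is good to about 2 mm. A picture is of the moment at which its call begins. There is no depth.
- env.job_done(): hands the job in; it is judged then, once.
Trained networks look in a picture, given as the dict that the camera call returned (one of the last four; its "shot" number tells which), for a name from the list of things; names that differ only in an ending like _2 or _b are one class to them, and where a whole thing is asked for, a point or a joint stands for the part that bears it (a point fixed in the world has none). Each returns a list of dicts, best first, with "score" (0 to 1); they miss things now and then, are a little off and sometimes report something else, mostly with a low value. They report only what shows in the picture. A call takes as long as a camera call. They do not tell look-alikes from the thing itself.
- eyes.boxes_of(name, picture): "centre" ([row, column] in pixels, amid what is visible of it).
- eyes.cut_out(name, picture): "mask" (420x560 bool, what is visible of it) and "centre" ([row, column] in pixels, amid what is visible of it).
- eyes.spot_point(name, picture): "centre" ([row, column] in pixels: a listed point, or the origin of a listed thing).
The state is a dict: "t": time; "joints": joint angles; "qvel": joint speeds; "tau": joint torques, N m; "eef_pos": TCP position; "tcp_rot": TCP orientation; "ft_force": force on the tool from outside, world axes, zero at the start; "moment": the same for the moment, N m; "opening": opening from 0.0 (shut) to 1.0 (fully open); "grip_force": force on a finger pad.
Only numpy, scipy, OpenCV 4.12 (cv2) and the standard library are available. Lean on these libraries where they do the work, as an engineer would, in place of code of your own. Each camera call takes 0.05 s, during which the arm holds its last target. There are 200 camera calls.

## Working session

There is one attempt and no reset: what is moved stays moved. The work goes in short steps, Python scripts to look and compute and a shell command to move; the robot and the scene stay as the last step left them, time stands still between calls to the robot, and variables do not carry over. Pictures are saved under pics/ and viewed, at most 10 in all, crops included, and the job is handed in when it is done.

```bash
ls; mkdir -p pics; cat > h.py <<'E'
import numpy as np, cv2
from cell import env, eyes
def P(c):
    K=np.array([[c['fx'],0,c['cx']],[0,c['fy'],c['cy']],[0,0,1.]]); return K@np.array(c['extrinsics'])[:3]
def proj(c,p):
    q=P(c)@np.append(p,1); return q[:2]/q[2]   # col,row
def tri(ca,pa,cb,pb): # p = [row,col]
    X=cv2.triangulatePoints(P(ca),P(cb),np.array(pa[::-1],float).reshape(2,1),np.array(pb[::-1],float).reshape(2,1)); return (X[:3]/X[3]).ravel()
def plane(c,p,z): # pixel [row,col] on height z
    M=P(c); A=np.c_[M[:,0],M[:,1],M[:,2]*z+M[:,3]]; v=np.linalg.solve(A,[p[1],p[0],1]); return v[:2]/v[2]
E
python3 - <<'E'
from h import *
np.set_printoptions(precision=1,suppress=True)
c={n:eyes.read_camera(n) for n in('side','top')}
for n in c:
    cv2.imwrite(f'pics/{n}0.png',c[n]['pixels'][:,:,::-1])
    E=np.array(c[n]['extrinsics']);print(n,-E[:3,:3].T@E[:3,3],c[n]['fx'])
for name in('slots','bore','holder','vial_blue','bayonet_cap','cap_bar','vial_rack'):
    r={n:eyes.spot_point(name,c[n]) for n in c}
    for n in r: print(name,n,[(np.round(d['centre'],1).tolist(),round(d['score'],2)) for d in r[n]])
    if r['side'] and r['top']: print('   ',tri(c['side'],r['side'][0]['centre'],c['top'],r['top'][0]['centre']))
print(env.state(),env.pinch_z)
E
```

```text
pics
side [408.2 939.4 882.8] 506.5029734375966
top [ 418.    43.  1016.9] 438.58965552367914
slots side [([203.1, 334.5], 0.79)]
slots top [([261.2, 315.2], 0.67), ([231.2, 181.0], 0.48), ([158.1, 234.0], 0.45)]
    [437.5 -22.5  57. ]
bore side [([207.7, 337.9], 0.73)]
bore top [([260.7, 313.3], 0.6), ([254.2, 185.4], 0.36)]
    [432.6 -19.1  46.5]
holder side [([218.7, 329.1], 0.86)]
holder top [([260.6, 312.3], 0.61)]
    [444.  -19.5   5.4]
vial_blue side [([309.8, 279.2], 0.81), ([344.1, 283.1], 0.73)]
vial_blue top [([238.1, 144.7], 0.74), ([229.9, 184.9], 0.54)]
    [503.4 343.2  82.7]
bayonet_cap side [([181.4, 336.0], 0.98)]
bayonet_cap top [([262.7, 388.0], 0.68)]
    [ 439.5 -195.   -10. ]
cap_bar side [([167.0, 341.1], 0.62)]
cap_bar top [([262.3, 389.9], 0.61)]
    [ 433.7 -185.2   49.4]
vial_rack side [([308.7, 285.4], 0.79)]
vial_rack top [([229.3, 181.3], 0.63)]
    [512.4 281.3   7.1]
{'t': 0.8, 'joints': array([ 1. ,  0.5,  1.6, -0. ,  1.1, -0.1]), 'qvel': array([-0., -0.,  0., -0., -0.,  0.]), 'tau': array([ -0. , -61.2, -25.8,   0.1,   0. ,   0. ]), 'eef_pos': array([277.9, 559.8, 214.7]), 'tcp_rot': array([3.1, 0. , 2.7]), 'ft_force': array([-0.5,  1. ,  0.4]), 'moment': array([-0.,  0.,  0.]), 'grip_force': 0.0, 'opening': 0.9989327275276012} -18.8
```

View pictures.

View pics/side0.png

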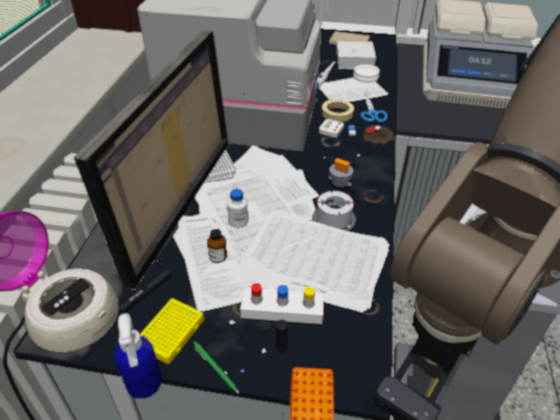

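View pics/top0.png

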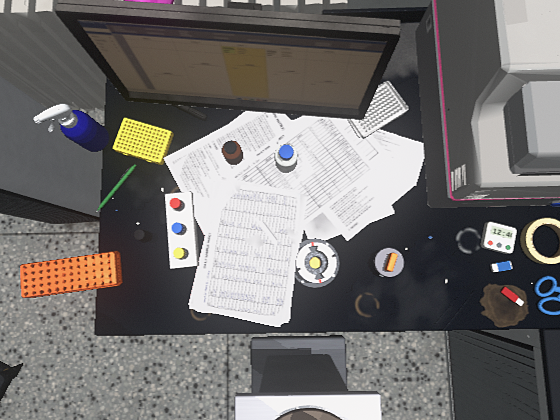

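The blue-lidded vial is at (292,283) in the side view and (228,178) in the top view, in the middle of the rack. The black look-alike beside it is not meant. The holder is at (262,316) and the cap at (262,389) in the top view. Next I refine these by colour.

```bash
python3 - <<'E'
from h import *
np.set_printoptions(precision=1,suppress=True)
c={n:eyes.read_camera(n) for n in('side','top')}
def blob(n,win,f):
    r0,r1,k0,k1=win; hsv=cv2.cvtColor(c[n]['pixels'],cv2.COLOR_RGB2HSV).astype(int)[r0:r1,k0:k1]
    m=f(hsv[...,0],hsv[...,1],hsv[...,2]); rr,cc=np.nonzero(m); return np.c_[rr+r0,cc+k0].astype(float)
blue=lambda h,s,v:(h>100)&(h<125)&(s>120)&(v>60)
org=lambda h,s,v:(h>5)&(h<22)&(s>150)&(v>90)
red=lambda h,s,v:((h<6)|(h>172))&(s>110)&(v>80)
bt=blob('top',(215,240,165,190),blue); bs=blob('side',(280,304,272,294),blue)
print('lid',len(bt),bt.mean(0),len(bs),bs.mean(0),tri(c['side'],bs.mean(0),c['top'],bt.mean(0)))
for z in(60,69):print('lid plane',z,plane(c['top'],bt.mean(0),z))
ot=blob('top',(245,280,372,406),org); os_=blob('side',(150,180,328,355),org)
print('bar',len(ot),ot.mean(0),len(os_),os_.mean(0),tri(c['side'],os_.mean(0),c['top'],ot.mean(0)))
print('bar pl',plane(c['top'],ot.mean(0),70),cv2.minAreaRect(ot[:,::-1].astype(np.float32)))
for nm,q in(('bar',np.array([plane(c['top'],p,70) for p in ot])),):
    w,v=np.linalg.eigh(np.cov(q.T)); print(nm,q.mean(0),np.sqrt(w*12),'ang',np.degrees(np.arctan2(v[1,1],v[0,1])))
rt=blob('top',(236,290,292,342),red); print('red top',rt.tolist()[:40])
for n,p in(('top',rt),('side',blob('side',(185,232,308,362),red))):
    q=np.array([plane(c[n],a,60) for a in p]); print(n,'red world\n',q[:40])
m=eyes.cut_out('vial_rack',c['top'])[0]['mask']; print('rack',cv2.minAreaRect(np.argwhere(m)[:,::-1].astype(np.float32)))
a=cv2.resize(c['top']['pixels'][235:290,290:345],(550,550),interpolation=cv2.INTER_CUBIC)
b=cv2.resize(c['side']['pixels'][150:235,300:365],None,fx=4,fy=6,interpolation=cv2.INTER_CUBIC)[:550,:250]
cv2.imwrite('pics/crop1.png',np.hstack([a,cv2.resize(b,(250,550))])[:,:,::-1])
E
```

```text
lid 90 [227.4 176.6] 108 [291.5 282.2] [516.5 279.4  60.2]
lid plane 60 [516.5 279.4]
lid plane 69 [515.6 277.2]
bar 59 [261.9 391.1] 158 [164.1 341.3] [ 434.1 -185.6   59.1]
bar pl [ 432.8 -183. ] ((391.45001220703125, 261.6499938964844), (6.324554920196533, 18.024978637695312), 18.434946060180664)
bar [ 432.8 -183. ] [17.8 41.9] ang 159.89677275339892
red top [[242.0, 312.0], [243.0, 312.0], [244.0, 312.0], [245.0, 312.0], [245.0, 313.0], [280.0, 319.0], [280.0, 320.0], [281.0, 319.0], [281.0, 320.0], [282.0, 320.0], [282.0, 321.0]]
top red world
 [[478.9 -16.7]
 [476.7 -16.6]
 [474.6 -16.6]
 [472.4 -16.5]
 [472.4 -18.7]
 [397.4 -29.2]
 [397.3 -31.4]
 [395.3 -29.2]
 [395.2 -31.3]
 [393.1 -31.2]
 [393.1 -33.4]]
side red world
 [[481.1 -19. ]
 [392.5 -31.8]]
rack ((180.9095916748047, 229.64111328125), (75.1636734008789, 30.253902435302734), 83.9909896850586)
```

View pics/crop1.png

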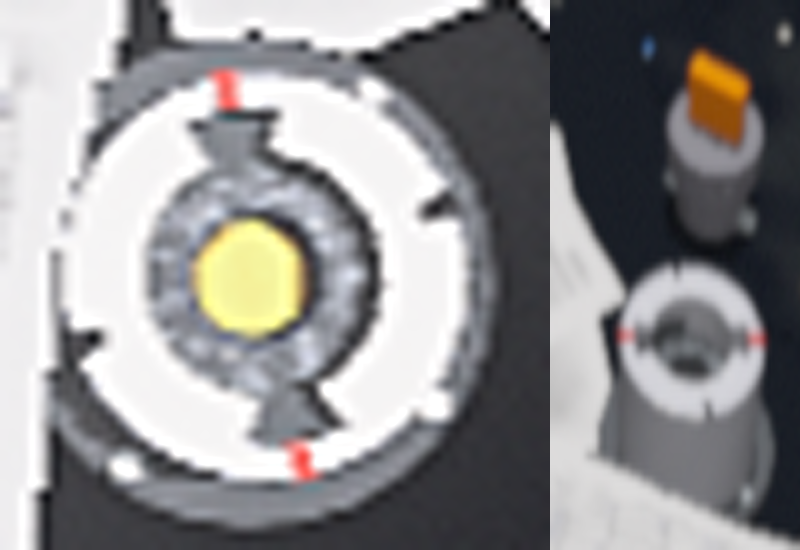

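```bash
cat >> h.py <<'E'
def go(x,y,z,yawdeg,n=None):
    s=env.state(); p=s['eef_pos']; r=s['tcp_rot']; yaw=np.degrees(r[2])
    d=(yaw-yawdeg+180)%360-180  # positive tool turn lowers yaw
    D=np.array([x,y,z])-p
    def f(a): a=np.radians(a); return np.array([D[0]*np.cos(a)+D[1]*np.sin(a), D[0]*np.sin(a)-D[1]*np.cos(a), -D[2]])/60
    print('t',round(s['t'],2),'pos',np.round(p,1),'rot',np.round(np.degrees(r),2),'j6',round(s['joints'][5],2),'F',np.round(s['ft_force'],1),'open',round(s['opening'],3),'grip',round(s['grip_force'],1))
    print('turn units',round(d/5,3),'shift now',np.round(f(yaw),3),'shift after turn',np.round(f(yawdeg),3))
E
python3 -c "
from h import *
go(516,279,130,186)"
```

```text
t 0.95 pos [277.9 559.8 214.7] rot [180.    0.  153.6] j6 -0.11 F [ 0.2 -0.2 -0.1] open 1.0 grip 0.0
turn units -6.48 shift now [-5.636 -2.428  1.411] shift after turn [-3.457 -5.07   1.411]
```

```bash
python3 -m inch '[[[0,0,0],-0.93,-1],[[0,0,0],-0.93,-1],[[0,0,0],-0.93,-1],[[0,0,0],-0.93,-1],[[0,0,0],-0.92,-1],[[0,0,0],-0.92,-1],[[0,0,0],-0.92,-1],[[0,0,0],0,-0.2],[[-0.4,-0.6,0],0,-0.2],[[-0.4,-0.6,0],0,-0.2]]'
python3 -m inch '[[[-0.4,-0.6,0],0,-0.2],[[-0.4,-0.6,0],0,-0.2],[[-0.4,-0.6,0],0,-0.2],[[-0.4,-0.6,0.2],0,-0.2],[[-0.4,-0.6,0.2],0,-0.2],[[-0.4,-0.6,0.2],0,-0.2],[[-0.2,-0.2,0.2],0,-0.2],[[0,0,0.2],0,-0.2],[[0,0,0],0,-0.2],[[0,0,0],0,-0.2]]'
python3 - <<'E'
from h import *
go(516,279,38,186)
c={n:eyes.read_camera(n) for n in('side','top')}
cv2.imwrite('pics/crop2.png',np.hstack([cv2.resize(c['side']['pixels'][235:345,220:330],(400,400)),cv2.resize(c['top']['pixels'][175:285,120:230],(400,400))])[:,:,::-1])
E
```

```text
t: 2.2
eef_pos: [333.5, 492.6, 214.6]
tcp_rot: [3.142, 0.0, -3.038]
ft_force: [1.0, -0.8, 0.8]
opening: 0.743
grip_force: 0.0
t: 3.45
eef_pos: [511.6, 283.8, 154.9]
tcp_rot: [3.141, 0.0, -3.036]
ft_force: [-0.4, -0.1, -0.6]
opening: 0.6
grip_force: 0.0
t 3.45 pos [511.6 283.8 154.9] rot [ 1.7999e+02  2.0000e-02 -1.7393e+02] j6 -1.28 F [-0.4 -0.1 -0.6] open 0.6 grip 0.0
turn units 0.013 shift now [-0.065 -0.087  1.949] shift after turn [-0.065 -0.087  1.949]
```

View pics/crop2.png

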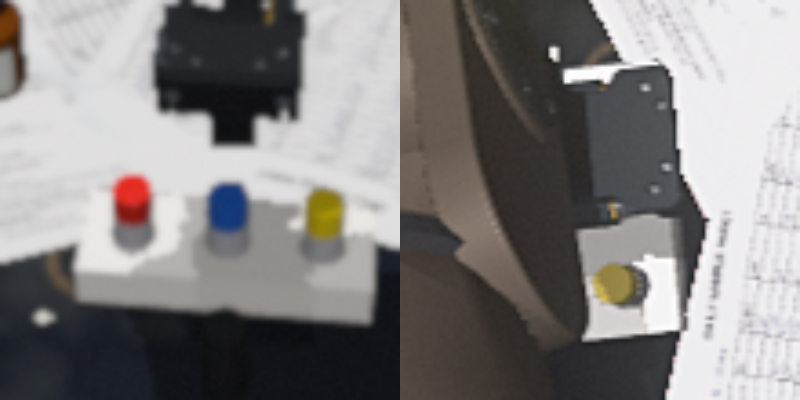

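The gripper hovers above the blue vial with the neighbours clear, so I go down and grip.

```bash
python3 -m inch '[[[-0.065,-0.087,0.3],0,-0.2],[[0,0,0.4],0,-0.2],[[0,0,0.4],0,-0.2],[[0,0,0.4],0,-0.2],[[0,0,0.3],0,-0.2],[[0,0,0.13],0,-0.2],[[0,0,0],0,1],[[0,0,0],0,1],[[0,0,0],0,1],[[0,0,0],0,1]]'
python3 -m inch '[[[0,0,0],0,1],[[0,0,0],0,1],[[0,0,-0.1],0,1],[[0,0,-0.3],0,1],[[0,0,-0.5],0,1],[[0,0,-0.5],0,1],[[0,0,-0.4],0,1],[[0,0,-0.2],0,1],[[0,0,0],0,1],[[0,0,0],0,1]]'
python3 - <<'E'
from h import *
np.set_printoptions(precision=1,suppress=True)
go(436,-24,160,186)
c={n:eyes.read_camera(n) for n in('side','top')}
p=c['side']['pixels'];cv2.imwrite('pics/side3.png',cv2.resize(p[170:330,220:360],(560,600))[:,:,::-1])
r=eyes.spot_point('vial_blue',c['side'])
print([(d['centre'],d['score']) for d in r], proj(c['side'],env.state()['eef_pos']))
E
```

```text
t: 4.8
eef_pos: [516.7, 278.1, 39.3]
tcp_rot: [3.141, 0.001, -3.037]
ft_force: [0.2, 0.8, 1.9]
opening: 0.246
grip_force: 30.0
t: 6.05
eef_pos: [516.2, 277.9, 158.1]
tcp_rot: [-3.141, -0.001, -3.037]
ft_force: [0.6, -1.2, -1.2]
opening: 0.249
grip_force: 30.0
t 6.05 pos [516.2 277.9 158.1] rot [-180.    -0.1 -174. ] j6 -1.29 F [ 0.6 -1.2 -1.2] open 0.249 grip 30.0
turn units -0.0 shift now [ 1.9 -4.9 -0. ] shift after turn [ 1.9 -4.9 -0. ]
[([342.1, 281.2], 0.53), ([269.4, 281.1], 0.5)] [282.9 258.7]
```

View pics/side3.png

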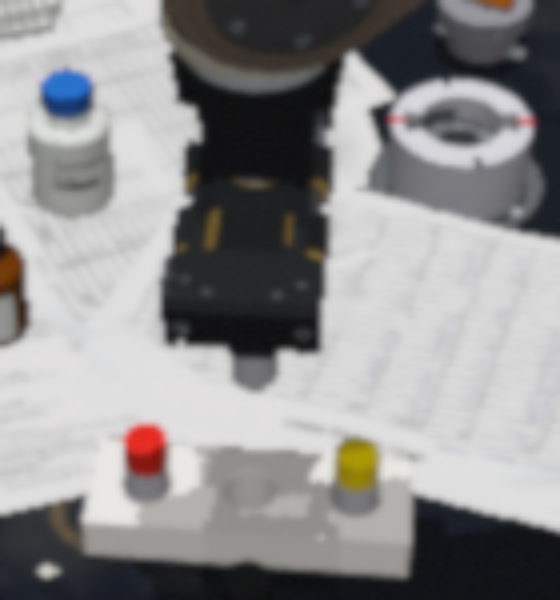

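The vial is held and its hole is empty, with the other vials untouched. Now over to the holder.

```bash
python3 -m inch '[[[0.1,-0.3,0],0,1],[[0.25,-0.6,0],0,1],[[0.25,-0.65,0],0,1],[[0.25,-0.65,0],0,1],[[0.25,-0.65,0],0,1],[[0.25,-0.65,0],0,1],[[0.25,-0.65,0],0,1],[[0.2,-0.5,0],0,1],[[0.1,-0.25,0.2],0,1],[[0,0,0.35],0,1]]'
python3 -m inch '[[[0,0,0],0,1],[[0,0,0],0,1],[[0,0,0],0,1],[[0,0,0],0,1],[[0,0,0],0,1],[[0,0,0],0,1],[[0,0,0],0,1],[[0,0,0],0,1],[[0,0,0],0,1],[[0,0,0],0,1]]'
python3 - <<'E'
from h import *
np.set_printoptions(precision=1,suppress=True)
go(436,-24,55,186)
c={n:eyes.read_camera(n) for n in('side','top')}
p=c['side']['pixels'].copy();cv2.imwrite('pics/raw4.png',p[:,:,::-1])
e=env.state()['eef_pos']
print('bottom', proj(c['side'],e+[0,0,-34.3]),'slots',proj(c['side'],[436,-24,60]))
cv2.imwrite('pics/side4.png',cv2.resize(p[145:245,295:375],(640,600),interpolation=cv2.INTER_CUBIC)[:,:,::-1])
E
```

```text
t: 7.45
eef_pos: [433.6, -27.3, 125.3]
tcp_rot: [-3.141, 0.001, -3.039]
ft_force: [0.2, -0.4, -1.0]
opening: 0.247
grip_force: 30.0
t: 8.7
eef_pos: [433.9, -26.3, 125.8]
tcp_rot: [3.141, 0.0, -3.037]
ft_force: [0.8, -0.1, -1.0]
opening: 0.249
grip_force: 30.0
t 8.7 pos [433.9 -26.3 125.8] rot [ 180.    0. -174.] j6 -1.89 F [ 0.8 -0.1 -1. ] open 0.249 grip 30.0
turn units -0.001 shift now [-0.   0.   1.2] shift after turn [-0.   0.   1.2]
bottom [337.2 191.7] slots [335.2 201.9]
```

View pics/side4.png

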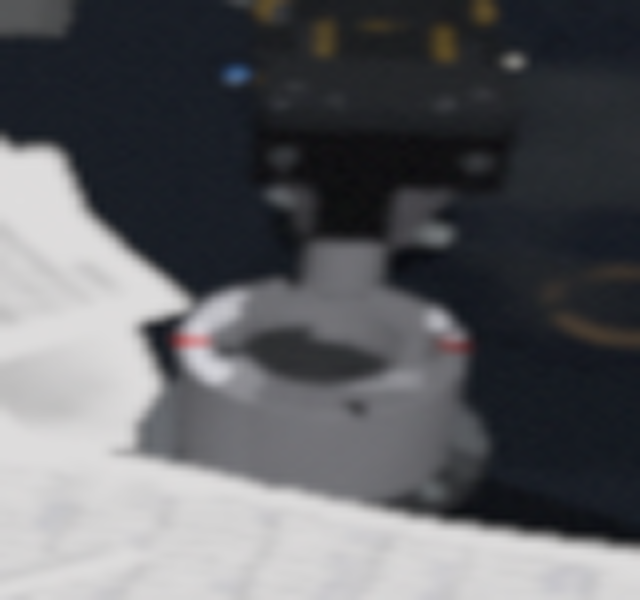

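```bash
python3 - <<'E'
from h import *
from scipy.optimize import least_squares
np.set_printoptions(precision=1,suppress=True)
c={n:eyes.read_camera(n) for n in('side','top')}
t0=cv2.imread('pics/top0.png'); 
hsv=cv2.cvtColor(t0,cv2.COLOR_BGR2HSV).astype(int)
w=np.argwhere((hsv[...,2]>215)&(hsv[...,1]<30)); w=w[(w[:,0]>238)&(w[:,0]<286)&(w[:,1]>294)&(w[:,1]<340)]
def ringfit(cam,w,r):
    q=np.array([plane(cam,a,60) for a in w])
    # region 26<r<44: centre maximising count inside minus
    best=max(((np.sum((abs(np.hypot(*(q-[x,y]).T)-35)<8.0)),x,y) for x in np.arange(428,444,.5) for y in np.arange(-32,-16,.5)))
    S=[(x,y) for x in np.arange(428,444,.5) for y in np.arange(-32,-16,.5) if np.sum(abs(np.hypot(*(q-[x,y]).T)-35)<8.0)>=best[0]-2]
    return best,np.mean(S,0),len(q)
print('top ring',ringfit(c['top'],w,0))
s0=cv2.cvtColor(cv2.imread('pics/side0.png'),cv2.COLOR_BGR2HSV).astype(int)
w=np.argwhere((s0[...,2]>170)&(s0[...,1]<40)); w=w[(w[:,0]>190)&(w[:,0]<222)&(w[:,1]>315)&(w[:,1]<356)]
print('side ring',ringfit(c['side'],w,0))
y=np.argwhere((hsv[...,0]>20)&(hsv[...,0]<35)&(hsv[...,1]>80)&(hsv[...,2]>120)); y=y[(y[:,0]>245)&(y[:,0]<275)&(y[:,1]>300)&(y[:,1]<330)]
print('yellow',len(y),y.mean(0),plane(c['top'],y.mean(0),20))
g=c['side']['pixels'].astype(int).sum(2)
for r in(187,188,189,190,191): print(r,g[r,328:350])
e=env.state()['eef_pos']
for z in(-20,-25,-30): print(proj(c['side'],e+[0,0,z]),proj(c['side'],[436,-24,e[2]+z]))
E
```

```text
top ring ((np.int64(661), np.float64(435.5), np.float64(-23.0)), array([435.5, -23. ]), 802)
side ring ((np.int64(320), np.float64(437.0), np.float64(-23.0)), array([436.6, -22.3]), 364)
yellow 94 [262.4 314.6] [435.7 -23.6]
187 [ 85  81  78  84 126 214 282 312 329 338 341 337 331 312 259 165  82  57
  49  48  61  69]
188 [ 79  85  83  92 143 225 286 318 331 339 342 340 330 308 253 146  60  43
  52  63  66  71]
189 [ 84  82  87  93 154 235 292 318 332 338 340 338 327 306 247 141  63  51
  60  68  73  76]
190 [107 115 106 102 162 242 295 320 332 339 340 336 323 299 241 137  70  60
  70  75  73  73]
191 [184 212 189 140 187 262 301 323 334 339 341 334 322 295 234 140  90  74
  74  76  71  71]
[337.7 187.1] [336.7 187.6]
[337.5 188.7] [336.6 189.2]
[337.3 190.3] [336.4 190.8]
```

```bash
python3 -m inch '[[[-0.04,0.046,0],0,1],[[0,0,0.2],0,1],[[0,0,0.2],0,1],[[0,0,0.2],0,1],[[0,0,0.1],0,1],[[0,0,0.1],0,1],[[0,0,0.1],0,1],[[0,0,0.05],0,1],[[0,0,0],0,1],[[0,0,0],0,1]]'
python3 -c "
from h import *
go(436,-23.3,62,186)
print(env.state()['moment'])"
```

```text
t: 10.15
eef_pos: [436.1, -23.3, 69.0]
tcp_rot: [-3.142, 0.0, -3.037]
ft_force: [-0.0, 0.2, -0.9]
opening: 0.245
grip_force: 30.0
t 10.15 pos [436.1 -23.3  69. ] rot [-1.80e+02  2.00e-02 -1.74e+02] j6 -1.88 F [-0.   0.2 -0.9] open 0.245 grip 30.0
turn units 0.0 shift now [0.002 0.    0.116] shift after turn [0.002 0.    0.116]
[ 0.03155498  0.0080405  -0.06660983]
```

No contact force, and the foot is inside the bore. I lower to just above the ring, release and rise.

```bash
python3 -m inch '[[[0,0,0.06],0,1],[[0,0,0.05],0,1],[[0,0,0],0,1],[[0,0,0],0,0.2],[[0,0,0],0,0],[[0,0,0],0,-0.2],[[0,0,0],0,-0.2],[[0,0,-0.3],0,-0.2],[[0,0,-0.5],0,-0.2],[[0,0,-0.5],0,-0.2]]'
python3 -m inch '[[[0,-0.6,-0.3],-0.87,-0.2],[[0,-0.6,0],-0.87,-0.2],[[0,0,0],0,-0.2],[[0,0,0],0,-0.2],[[0,0,0],0,-0.2],[[0,0,0],0,-0.2],[[0,0,0],0,-0.2],[[0,0,0],0,-0.2],[[0,0,0],0,-0.2],[[0,0,0],0,-0.2]]'
python3 - <<'E'
from h import *
np.set_printoptions(precision=1,suppress=True)
go(434,-185,120,160)
c={n:eyes.read_camera(n) for n in('side','top')}
a=cv2.resize(c['side']['pixels'][150:240,295:375],(400,450),interpolation=cv2.INTER_CUBIC);b=cv2.resize(c['top']['pixels'][220:310,290:370],(400,450),interpolation=cv2.INTER_CUBIC)
cv2.imwrite('pics/s5.png',np.hstack([a,b])[:,:,::-1])
E
```

```text
t: 11.4
eef_pos: [435.8, -23.3, 141.0]
tcp_rot: [3.141, -0.001, -3.037]
ft_force: [-0.3, 0.5, 0.4]
opening: 0.597
grip_force: 0.0
t: 12.65
eef_pos: [446.2, -94.5, 158.2]
tcp_rot: [3.142, 0.0, -2.885]
ft_force: [0.1, 0.2, -0.0]
opening: 0.604
grip_force: 0.0
t 12.65 pos [446.2 -94.5 158.2] rot [ 180.     0.  -165.3] j6 -2.18 F [ 0.1  0.2 -0. ] open 0.604 grip 0.0
turn units 6.938 shift now [ 0.6 -1.4  0.6] shift after turn [-0.3 -1.5  0.6]
```

View pics/s5.png

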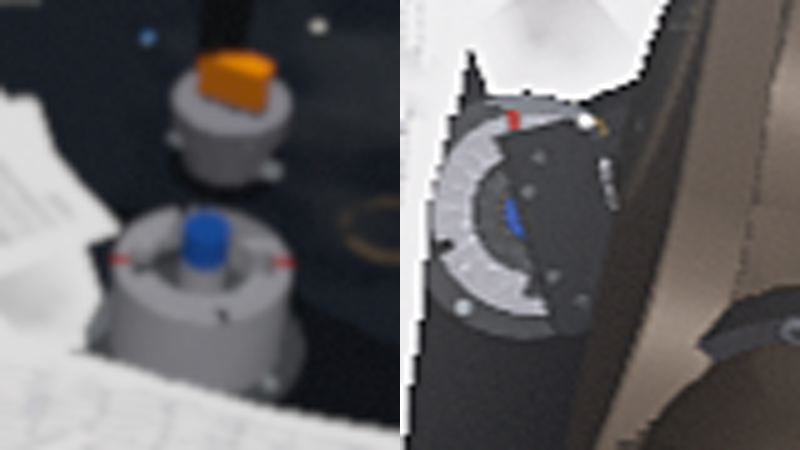

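The vial stands upright in the bore. Before grasping, I refine the cap's axis and angle from the lugs and bar.

```bash
python3 - <<'E'
from h import *
np.set_printoptions(precision=2,suppress=True)
c={n:eyes.read_camera(n) for n in('side','top')}
a=plane(c['side'],[150+138/5-.5,295+175/5-.5],4);b=plane(c['side'],[150+170/5-.5,295+272/5-.5],4)
print('lugs',a,b,(a+b)/2,np.degrees(np.arctan2(*(a-b)[::-1])))
# fit the bar box silhouettes (both views) for x,y,theta
from scipy.optimize import minimize
ims={'side':(cv2.imread('pics/side0.png'),(150,180,328,355)),'top':(cv2.imread('pics/top0.png'),(245,280,372,406))}
obs={}
for n,(im,w) in ims.items():
    h=cv2.cvtColor(im,cv2.COLOR_BGR2HSV).astype(int); m=(h[...,0]>5)&(h[...,0]<22)&(h[...,1]>150)&(h[...,2]>70); k=np.zeros_like(m);k[w[0]:w[1],w[2]:w[3]]=1
    obs[n]=((m&k)*1.0,w)
def cost(v,det=False):
    x,y,t=v; t=np.radians(t);e=0
    for n,(m,w) in obs.items():
        pts=np.array([proj(c[n],[x+u*np.cos(t)-s*np.sin(t),y+u*np.sin(t)+s*np.cos(t),z]) for u in(-20,20) for s in(-7,7) for z in(42,70)])
        im=np.zeros(((w[1]-w[0])*16,(w[3]-w[2])*16),np.float32)
        hull=cv2.convexHull(((pts-[w[2],w[0]]+.5)*16).astype(np.float32)).astype(np.int32)
        cv2.fillConvexPoly(im,hull,1.); im=cv2.resize(im,(w[3]-w[2],w[1]-w[0]),interpolation=cv2.INTER_AREA)
        e+=np.sum((im-m[w[0]:w[1],w[2]:w[3]])**2)
    return e
for t0 in(-20,-10,-28):
    r=minimize(cost,[434,-185,t0],method='Nelder-Mead',options=dict(initial_simplex=[[434,-185,t0],[438,-185,t0],[434,-181,t0],[434,-185,t0+8]]));print(r.x,r.fun)
E
```

```text
lugs [ 464.08 -193.23] [ 408.13 -174.51] [ 436.1  -183.87] -18.49451948092227
[ 434.84 -187.    -22.16] 124.18670654296875
[ 434.45 -187.31  -20.57] 124.30039978027344
[ 434.78 -187.16  -21.17] 124.08291625976562
```

```bash
python3 -m inch '[[[0,0,0],0.99,-0.2],[[0,0,0],0.99,-0.2],[[0,0,0],0.99,-0.2],[[0,0,0],0.99,-0.2],[[0,0,0],0.99,-0.2],[[0,0,0],0.99,-0.2],[[0,0,0],1,-0.2],[[-0.1,-0.5,0],0,-0.2],[[-0.15,-0.5,0],0,-0.2],[[-0.1,-0.5,0],0,-0.2]]'
python3 -m inch '[[[0,0,0.3],0,-0.2],[[0,0,0.4],0,-0.2],[[0,0,0.2],0,-0.2],[[0,0,0],0,-0.2],[[0,0,0],0,-0.2],[[0,0,0],0,-0.2],[[0,0,0],0,-0.2],[[0,0,0],0,-0.2],[[0,0,0],0,-0.2],[[0,0,0],0,-0.2]]'
python3 -c "
from h import *
go(435,-186,45,160)"
```

```text
t: 14.1
eef_pos: [435.1, -187.2, 158.2]
tcp_rot: [3.142, 0.0, 2.793]
ft_force: [0.4, 0.6, 0.8]
opening: 0.598
grip_force: 0.0
t: 15.35
eef_pos: [435.2, -186.3, 104.2]
tcp_rot: [3.142, -0.0, 2.793]
ft_force: [0.6, 0.0, 0.4]
opening: 0.6
grip_force: 0.0
t 15.35 pos [ 435.2 -186.3  104.2] rot [179.99  -0.   160.  ] j6 -1.77 F [0.6 0.  0.4] open 0.6 grip 0.0
turn units 0.0 shift now [0.004 0.003 0.987] shift after turn [0.004 0.003 0.987]
```

```bash
python3 -m inch '[[[0,0,0.3],0,-0.2],[[0,0,0.3],0,-0.2],[[0,0,0.2],0,-0.2],[[0,0,0.13],0,-0.2],[[0,0,0.05],0,-0.2],[[0,0,0],0,0.3],[[0,0,0],0,1],[[0,0,0],0,1],[[0,0,0],0,1],[[0,0,0],0,1]]'
python3 -m inch '[[[0,0,0],0,1],[[0,0,-0.1],0,1],[[0,0,-0.3],0,1],[[0,0,-0.4],0,1],[[0,0,-0.4],0,1],[[0,0,-0.4],0,1],[[0,0,-0.15],0,1],[[0,0,0],0,1],[[0,0,0],0,1],[[0,0,0],0,1]]'
python3 - <<'E'
from h import *
np.set_printoptions(precision=2,suppress=True)
go(436,-23.3,150,189)
c=eyes.read_camera('side')
e=env.state()['eef_pos']
print('bottom axis pred',proj(c,e-[0,0,45]))
cv2.imwrite('pics/raw6.png',c['pixels'][:,:,::-1])
cv2.imwrite('pics/s6.png',cv2.resize(c['pixels'][110:210,300:380],(640,600),interpolation=cv2.INTER_CUBIC)[:,:,::-1])
E
```

```text
t: 16.6
eef_pos: [435.2, -186.3, 45.5]
tcp_rot: [3.142, 0.0, 2.792]
ft_force: [-1.0, -0.7, 1.4]
opening: 0.146
grip_force: 30.0
t: 17.85
eef_pos: [434.9, -186.1, 149.7]
tcp_rot: [3.141, -0.001, 2.792]
ft_force: [-0.7, -0.4, -2.5]
opening: 0.146
grip_force: 30.0
t 17.85 pos [ 434.9 -186.1  149.7] rot [179.98  -0.08 159.99] j6 -1.77 F [-0.7 -0.4 -2.5] open 0.146 grip 30.0
turn units -5.801 shift now [ 0.91  2.56 -0.01] shift after turn [-0.44  2.68 -0.01]
bottom axis pred [342.8 150.1]
```

View pics/s6.png

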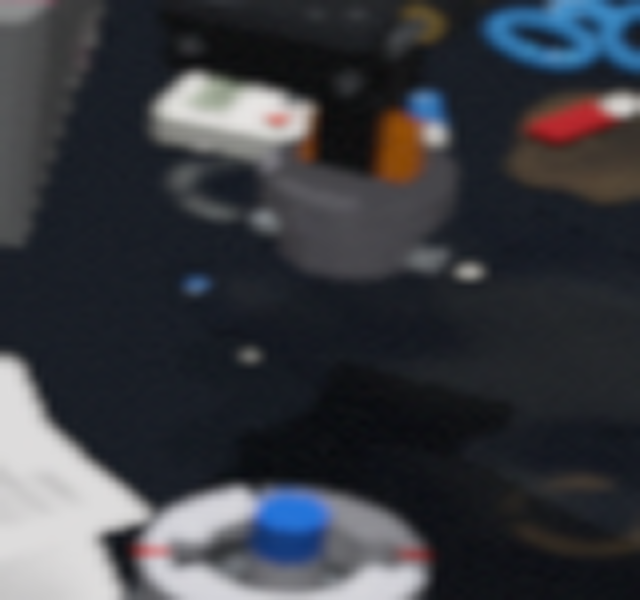

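The cap is held level with its axis where predicted (lug midpoint about column 343). I turn it to the slot angle and carry it over.

```bash
python3 -m inch '[[[0,0,0],-0.97,1],[[0,0,0],-0.97,1],[[0,0,0],-0.97,1],[[0,0,0],-0.97,1],[[0,0,0],-0.97,1],[[0,0,0],-0.95,1],[[-0.05,0.3,0],0,1],[[-0.1,0.6,0],0,1],[[-0.1,0.6,0],0,1],[[-0.1,0.6,0],0,1]]'
python3 -m inch '[[[-0.09,0.4,0],0,1],[[0,0.18,0],0,1],[[0,0,0],0,1],[[0,0,0],0,1],[[0,0,0],0,1],[[0,0,0],0,1],[[0,0,0],0,1],[[0,0,0],0,1],[[0,0,0],0,1],[[0,0,0],0,1]]'
python3 - <<'E'
from h import *
np.set_printoptions(precision=2,suppress=True)
go(436,-23.3,110,189)
c=eyes.read_camera('side')
e=env.state()['eef_pos']
print('bottom axis pred',proj(c,e-[0,0,45]))
cv2.imwrite('pics/s7.png',cv2.resize(c['pixels'][130:230,295:375],(640,600),interpolation=cv2.INTER_CUBIC)[:,:,::-1])
E
```

```text
t: 19.15
eef_pos: [435.7, -56.5, 150.2]
tcp_rot: [3.141, -0.0, -2.987]
ft_force: [0.5, -0.0, -1.2]
opening: 0.148
grip_force: 30.0
t: 20.4
eef_pos: [436.1, -23.3, 150.4]
tcp_rot: [3.142, 0.0, -2.984]
ft_force: [-0.3, 0.0, -2.0]
opening: 0.151
grip_force: 30.0
t 20.4 pos [436.1 -23.3 150.4] rot [ 180.    0. -171.] j6 -1.93 F [-0.3  0.  -2. ] open 0.151 grip 30.0
turn units 0.0 shift now [0.   0.   0.67] shift after turn [0.   0.   0.67]
bottom axis pred [336.65 187.91]
```

View pics/s7.png

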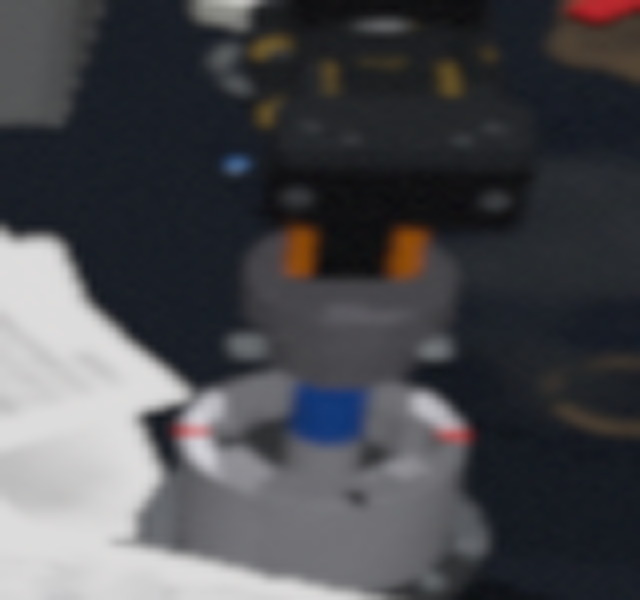

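Lugs and slots line up in both column and slope. I lower slowly and watch the force.

```bash
python3 -m inch '[[[0,0,0.15],0,1],[[0,0,0.15],0,1],[[0,0,0.15],0,1],[[0,0,0.1],0,1],[[0,0,0.1],0,1],[[0,0,0.05],0,1],[[0,0,0.05],0,1],[[0,0,0.05],0,1],[[0,0,0],0,1],[[0,0,0],0,1]]'
python3 -c "
from h import *
go(436,-23.3,95.5,189)
print(env.state()['moment'])"
```

```text
t: 21.7
eef_pos: [436.1, -23.3, 102.5]
tcp_rot: [3.142, 0.0, -2.985]
ft_force: [0.2, 0.7, -1.5]
opening: 0.146
grip_force: 30.0
t 21.7 pos [436.1 -23.3 102.5] rot [ 1.80e+02  1.00e-02 -1.71e+02] j6 -1.93 F [ 0.2  0.7 -1.5] open 0.146 grip 30.0
turn units -0.001 shift now [0.002 0.    0.117] shift after turn [0.002 0.    0.117]
[0.06220524 0.00178124 0.0393164 ]
```

```bash
python3 -m inch '[[[0,0,0.05],0,1],[[0,0,0.05],0,1],[[0,0,0.05],0,1],[[0,0,0.04],0,1],[[0,0,0.04],0,1],[[0,0,0.03],0,1],[[0,0,0.03],0,1],[[0,0,0],0,1],[[0,0,0],0,1],[[0,0,0],0,1]]'
python3 -c "
from h import *
go(436,-23.3,85.5,189)
print(env.state()['moment'])"
```

```text
t: 22.95
eef_pos: [436.4, -23.3, 85.4]
tcp_rot: [-3.141, 0.001, -2.985]
ft_force: [-1.5, 0.3, 10.6]
opening: 0.148
grip_force: 30.0
t 22.95 pos [436.4 -23.3  85.4] rot [-1.7999e+02  5.0000e-02 -1.7100e+02] j6 -1.93 F [-1.5  0.3 10.6] open 0.148 grip 30.0
turn units -0.0 shift now [ 0.006  0.002 -0.001] shift after turn [ 0.006  0.002 -0.001]
[0.10458079 0.35786869 0.00485368]
```

Now the cap is near home at about 12 N. I turn it clockwise, which is + about tool z.

```bash
python3 -m inch '[[[0,0,0],0.5,1],[[0,0,0],1,1],[[0,0,0],1,1],[[0,0,0],1,1],[[0,0,0],1,1],[[0,0,0],1,1],[[0,0,0],1,1],[[0,0,0],1,1],[[0,0,0],0.5,1],[[0,0,0],0,1]]'
python3 -c "
from h import *
go(436,-23.3,85.5,109)
print(env.state()['moment'])"
```

```text
t: 24.2
eef_pos: [436.8, -23.5, 85.5]
tcp_rot: [3.141, 0.002, 2.6]
ft_force: [0.1, -0.0, 8.5]
opening: 0.144
grip_force: 30.0
t 24.2 pos [436.8 -23.5  85.5] rot [1.7996e+02 1.1000e-01 1.4897e+02] j6 -1.23 F [ 0.1 -0.   8.5] open 0.144 grip 30.0
turn units 7.994 shift now [ 0.013 -0.004 -0.001] shift after turn [ 0.007 -0.012 -0.001]
[-0.13104689 -0.02633292  0.03781419]
```

```bash
python3 -m inch '[[[0,0,0],1,1],[[0,0,0],1,1],[[0,0,0],1,1],[[0,0,0],1,1],[[0,0,0],1,1],[[0,0,0],1,1],[[0,0,0],0.6,1],[[0,0,0],0.4,1],[[0,0,0],0,1],[[0,0,0],0,1]]'
python3 -c "
from h import *
go(436,-23.3,85.5,109)
print(env.state()['moment'])"
```

```text
t: 25.45
eef_pos: [436.4, -23.8, 85.4]
tcp_rot: [3.141, 0.001, 1.99]
ft_force: [-2.6, -5.7, 10.1]
opening: 0.147
grip_force: 30.0
t 25.45 pos [436.4 -23.8  85.4] rot [1.7997e+02 6.0000e-02 1.1403e+02] j6 -0.62 F [-2.6 -5.7 10.1] open 0.147 grip 30.0
turn units 1.006 shift now [ 0.01  -0.002 -0.001] shift after turn [ 0.009 -0.003 -0.001]
[-1.02333993  0.56349159  0.08420907]
```

```bash
python3 -m inch '[[[0,0,0.01],0,1],[[0,0,0.01],0,1],[[0,0,0],0,1],[[0,0,0],0.3,1],[[0,0,0],0.3,1],[[0,0,0],0.3,1],[[0,0,0],0.2,1],[[0,0,0],0,1],[[0,0,0],0,1],[[0,0,0],0,1]]'
python3 -c "
from h import *
go(436,-23.3,85.5,109)
print(env.state()['moment'])"
```

```text
t: 26.7
eef_pos: [436.2, -24.0, 85.3]
tcp_rot: [3.141, 0.002, 1.896]
ft_force: [-8.6, -7.1, 33.7]
opening: 0.15
grip_force: 30.2
t 26.7 pos [436.2 -24.   85.3] rot [1.7995e+02 1.0000e-01 1.0861e+02] j6 -0.53 F [-8.6 -7.1 33.7] open 0.15 grip 30.2
turn units -0.078 shift now [ 0.012  0.    -0.003] shift after turn [ 0.012  0.    -0.003]
[-1.30779293  1.73983052  0.60067003]
```

```bash
python3 -m inch '[[[0,0,-0.004],0.2,1],[[0,0,0],0.2,1],[[0,0,0],0.2,1],[[0,0,0],0,1],[[0,0,0],0,1],[[0,0,0],0,1],[[0,0,0],0,1],[[0,0,0],0,1],[[0,0,0],0,1],[[0,0,0],0,1]]'
python3 - <<'E'
from h import *
np.set_printoptions(precision=2,suppress=True)
go(436,-23.3,85.5,109)
print(env.state()['moment'])
c=eyes.read_camera('side')
cv2.imwrite('pics/s8.png',cv2.resize(c['pixels'][130:230,295:375],(640,600),interpolation=cv2.INTER_CUBIC)[:,:,::-1])
E
```

```text
t: 27.95
eef_pos: [436.1, -24.0, 85.3]
tcp_rot: [3.141, 0.002, 1.844]
ft_force: [-7.4, -6.8, 28.4]
opening: 0.15
grip_force: 31.1
t 27.95 pos [436.1 -24.   85.3] rot [179.96   0.1  105.64] j6 -0.48 F [-7.4 -6.8 28.4] open 0.15 grip 31.1
turn units -0.672 shift now [ 0.01  0.   -0.  ] shift after turn [ 0.01  0.   -0.  ]
[-1.26  1.61  0.8 ]
```

View pics/s8.png

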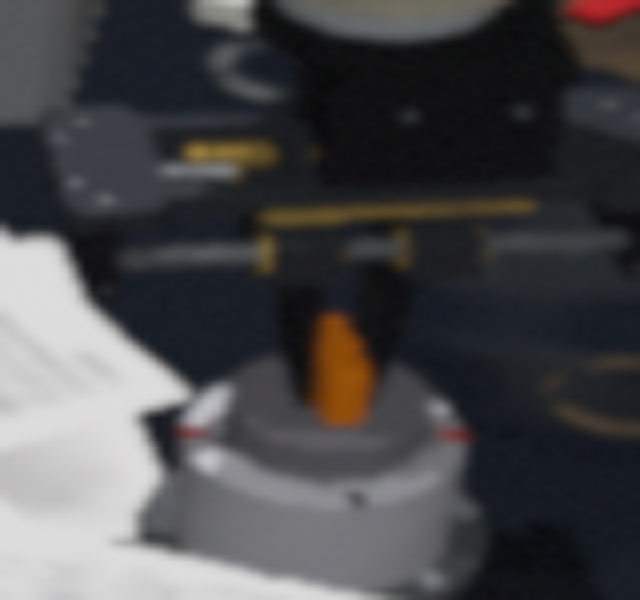

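```bash
python3 -m inch '[[[0,0,0],0.25,1],[[0,0,0],0.25,1],[[0,0,0],0,1],[[0,0,0],0,1],[[0,0,0],0,1],[[0,0,0],0,1],[[0,0,0],0,1],[[0,0,0],0,1],[[0,0,0],0,1],[[0,0,0],0,1]]'
python3 -c "
from h import *
go(436,-23.3,85.5,109)
print(env.state()['moment'])
m=[eyes.read_camera('side') and env.state() for _ in range(3)]
for s in m: print(s['eef_pos'],s['ft_force'],s['moment'])"
```

```text
t: 29.25
eef_pos: [436.1, -23.8, 85.3]
tcp_rot: [3.141, 0.002, 1.8]
ft_force: [-7.0, -5.3, 29.1]
opening: 0.162
grip_force: 31.6
t 29.25 pos [436.1 -23.8  85.3] rot [1.7996e+02 9.0000e-02 1.0314e+02] j6 -0.43 F [-7.  -5.3 29.1] open 0.162 grip 31.6
turn units -1.172 shift now [ 0.009 -0.    -0.003] shift after turn [ 0.009  0.001 -0.003]
[-1.07547853  1.51139545  0.77630724]
[436.11807078 -23.86235882  85.30663839] [-7.71759298 -6.01975831 27.74061963] [-1.08499558  1.53606978  0.76586251]
[436.13928753 -23.84882451  85.31304916] [-7.73281532 -5.60795776 27.60396429] [-1.11235044  1.47796257  0.80241548]
[436.11910616 -23.86211402  85.32189259] [-7.15239231 -6.47031029 27.31739825] [-1.07381752  1.50000901  0.79316757]
```

```bash
python3 -c "
from cell import env
print(env.job_done())"
```

```text
the job is handed in; nothing more can be done
None
```

I handed the job in at about 29 s, with no verdict shown: the blue-lidded vial stands in the bore, and the cap is over it, turned clockwise about 80° to its stop and still gripped and pressed fully down (about 28 N).

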